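# Load the last rinsed jar and push the jar rack home up the draining board

## Task

Put the rinsed jar that still stands on the worktop upright into the empty cell of the small jar rack on the draining board. Then push the rack up the board's short ramp, sliding and never lifted, until its tail edge drops behind the lip and it lies fully home in its recess with both jars standing in it. Ease it home gently: it may touch the rubber buffer at the upper end but must not squash it. Let go of everything and leave the other things where they are.

Things in the scene. Friction and masses are not known exactly. Their poses are not given: they have to be found in the camera images.
- drainer: Fixed steel draining board 470x88 mm, 80 mm between its 14 mm high sides. Origin on the worktop; x uphill (the way to push), z up. Level apron x -0.282 to -0.097, top z 0.014; then a 13 degree ramp up to x about 0, z about 0.036, and a lip: an 8 mm step down into the recess for the rack, whose floor runs on at the same slope to a rubber buffer. Lip and recess are on an insert.
- slope: Frame fixed to the board's sloping part: origin at drainer x 0, z 0.0365; x uphill along the 13 degree slope, z square to it. Ramp plate z = 0, x -0.100 to -0.040; there a 2 mm step down to the insert's plate (z -0.002), which ends in the lip; recess floor z -0.010. The insert is clamped anywhere along a 24 mm slot: the lip is at x 0 to 0.024, its place not measured; see or feel it.
- buffer (a joint): Rubber-faced buffer bar, 26 mm high, across the upper end of the recess, 152 mm uphill of the lip, so that the 150 mm rack has 2 mm of play. Value: how far it is squeezed (m): 0 free, about 0.25 mm per newton, hard at 0.006. Squashed means over 0.004 (16 N).
- rack: Loose grey plastic crate, 0.2 to 0.4 kg empty, 150 mm long (x), 74 wide (y), walls 42 high and 4 thick, floor 4, a cross wall 34 high making two cells 69x66 mm. Origin: middle of the underside; x to its front (uphill), z up. Cell centres x +0.0355 (taken), -0.0355 (empty). Starts level on the apron pointing uphill, 3 mm of play to each side. It takes about 5 to 15 N to slide.
- rack_bail (a point): Middle of the bar of the rack's wire bail handle, a level U of 10 mm round steel at the rack's tail: the bar runs across (rack y), straight for 40 mm, its axis at rack x -0.123, 28 mm above the underside, with 43 mm clear between bar and tail wall. Push here from outside.
- rack_free_cell (a point): Centre of the floor of the empty cell (the one next to the bail): rack x = -0.0355, 4 mm above its underside, where the jar's foot goes.
- jar_out: Clear round jar with black lid, loose, 0.14 kg, standing on the worktop: body 60 mm across, lid 63 mm across, 94 mm high; origin in the middle of its foot, z up. It is the one to put in the rack; it can be held round its body above half height.
- jar_in: Jar of the same kind, loose, already standing in the rack's front cell (rack x = +0.0355); origin in the middle of its foot.
- mill: Bystander: grey-topped pepper mill, loose, 44 mm across, 90 mm high, on the worktop; origin in the middle of its foot. Leave it alone.
- spice_jar: Bystander: glass spice jar with green cap, loose, 45 mm across, 97 mm high, on the worktop; origin in the middle of its foot. Leave it alone.

How it is judged:
At the end, for the whole second after the job is handed in: The rack lies at rest in the recess: the middle of its underside 73 to 104 mm up the slope frame and at least 7.5 mm below the ramp's plane (home is 10), parallel to the slope within 2 degrees; each jar stands upright in its own cell, within 6 mm of the cell's middle, on the rack's floor (x of rack in the frame of slope between 0.073 and 0.104 m and z of rack in the frame of slope below -0.0075 m and angle between the z axis of rack and the z axis of slope, either way round below 0.035 rad and linear speed of rack below 0.01 m/s and x of jar_out in the frame of rack between -0.0415 and -0.0295 m and y of jar_out in the frame of rack between -0.006 and 0.006 m and z of jar_out in the frame of rack between -0.001 and 0.009 m and angle between the z axis of each of jar_out, jar_in and the z axis of rack, either way round below 0.12 rad and x of jar_in in the frame of rack between 0.0295 and 0.0415 m and y of jar_in in the frame of rack between -0.006 and 0.006 m and z of jar_in in the frame of rack between -0.001 and 0.009 m); the robot touches nothing.
It fails at once if the rubber buffer squashed by more than 4 mm (16 N) (value of joint buffer above 0.004 m).
It fails at once if the rack lifted off the board instead of slid (its underside's middle more than 33 mm off the ramp's plane; about 12 mm above the apron at the start) (z of rack in the frame of slope above 0.033 m).
It fails at once if a jar tipped over by more than 34 degrees (angle between any of jar_in, jar_out's own z axis and vertical above 0.6 rad).
It fails at once if a bystander moved by more than 25 mm (distance of any of mill, spice_jar from where it was at the start of the episode above 0.025 m).
It also fails if it takes over 72 s, if anything falls off the work surface, if the arm or the gripper's body presses on something with over 40 N, if the wrist force passes 120 N, or if a joint passes its speed limit or range.

## Robot

A 6-joint arm with a two-finger parallel gripper is mounted at the origin on a cart in front of the work surface, level with it; the furniture and walls round the work are solid. World frame = base frame: x ahead of the robot, y to its left, z up, the work surface at z = 0. Lengths are in m, angles in rad, forces in N, time in s.
With the tool pointing down it reaches from about 0.275 to 1 m from the base axis. Payload 8.4 kg.
Tool frame: the origin (TCP) lies on the centre line of the jaws, within the pads' length; the fingertips stand 17 mm ahead of it and the grasp point (between the pads) lies 2 mm behind it (bot.tcp_to_tips is the z of the fingertips in the tool frame, in m); z points along the fingers, y is the line along which they close (so a half turn about z gives the same grasp; the last joint's range is limited). The gripper opens to 85 mm and grips with 20 to 120 N. Pads are 22 mm wide; open, the fingers measure 114 mm over their backs; the gripper's body (76 mm by 85 mm) begins 54 mm behind the grasp point. The pads swing forward as they close: fully open they stand 13 mm farther back than shut.
Start: joints at [-1.282, 0.353, 1.633, -0, 1.155, -0.002], TCP at [0.179, -0.599, 0.248] pointing down, gripper open.
Joint ranges: [-2.63, 2.63], [-0.92, 2.1], [0.06, 2.66], [-1.3, 4.44], [0, 2.69], [-3.02, 3.02]. Speed limits (rad/s): [2.22, 2.22, 2.79, 3.14, 3.14, 3.14].

## Interface

Orientations are given as a unit quaternion [x, y, z, w].
In Python, from workcell import bot, hand, kinematics, get_obs, vision, hand_in gives the robot as it stands. The module is installed in compiled form; this text tells all that it offers. Calls block until the motion is done:
- bot.reach(position, orientation): joint-space move of the TCP to a pose.
- bot.servo_line(position, ori=None, velocity=0.15): straight line of the TCP; ori=None keeps the orientation; velocity is the mean speed in m/s.
- bot.goto_joints(angles): joint-space move.
- hand.move_gripper(opening, strength=None): finger opening in m; strength is the grip in N (None keeps the last); returns when the fingers have stopped.
- bot.dwell(seconds).
- kinematics.solve_ik(position, orientation): joint angles nearest the present ones, or None.
- get_obs(): the state.
- vision.read_camera(name): name is "scene" or "top"; returns a dict with "frame" (480x640x3 uint8, red, green, blue), "intrinsics" (3x3 intrinsics, pixels), "view" (4x4, takes a point from world to camera coordinates). Camera axes: x right, y down, z forward; pixel columns grow to the right and rows downward; lengths in m; the calibration is good to about 2 mm. A picture is of the moment at which its call begins. There is no depth.
A pose or a line that the arm cannot do raises bot.IKError and nothing moves.
- hand_in(): hands the job in; it is judged then, once.
The state is a dict: "time_s": time; "joint_pos": joint angles; "joint_vel": joint speeds; "joint_efforts": joint torques, N m; "position": TCP position; "orientation": TCP orientation; "wrist_force": force on the tool from outside, world axes, zero at the start; "ft_torque": the same for the moment, N m; "gripper_width": finger opening in m; "grip_force": force on a finger pad.
Only numpy, scipy, OpenCV 4.12 (cv2) and the standard library are available. Lean on these libraries where they do the work, as an engineer would, in place of code of your own. Each camera call takes 0.05 s, during which the arm holds its last target. There are 200 camera calls.

## Working session

There is one attempt and no reset: what is moved stays moved. The work goes in short steps, each a Python script; the robot and the scene stay as the last script left them, time stands still between calls to the robot, and variables do not carry over. Pictures are saved under pics/ and viewed, at most 10 in all, crops included, and the job is handed in when it is done.

```bash
mkdir -p pics; python3 - <<'E'
from workcell import vision
import cv2,numpy as np
for n in("scene","top"):
    d=vision.read_camera(n);cv2.imwrite(f"pics/{n}0.png",d["frame"][:,:,::-1])
    print(n,d["intrinsics"].tolist(),np.round(d["view"],4).tolist())
E
```

```text
scene [[471.2902259153538, 0.0, 319.1519077061768], [0.0, 471.2902259153538, 236.15352569545973], [0.0, 0.0, 1.0]] [[-0.8559, -0.5171, -0.011, 0.5427], [-0.2062, 0.3606, -0.9096, 0.1326], [0.4743, -0.7762, -0.4153, 0.8997], [0.0, 0.0, 0.0, 1.0]]
top [[565.9314500599944, 0.0, 322.97088910053515], [0.0, 565.9314500599944, 238.4111751786345], [0.0, 0.0, 1.0]] [[0.0174, -0.9998, -0.008, 0.1077], [-0.9826, -0.0157, -0.1853, 0.5621], [0.1852, 0.011, -0.9826, 1.1116], [0.0, 0.0, 0.0, 1.0]]
```

View pics/scene0.png

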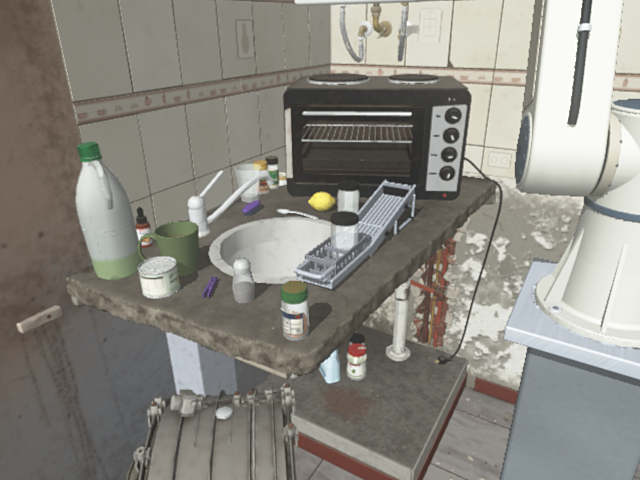

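View pics/top0.png

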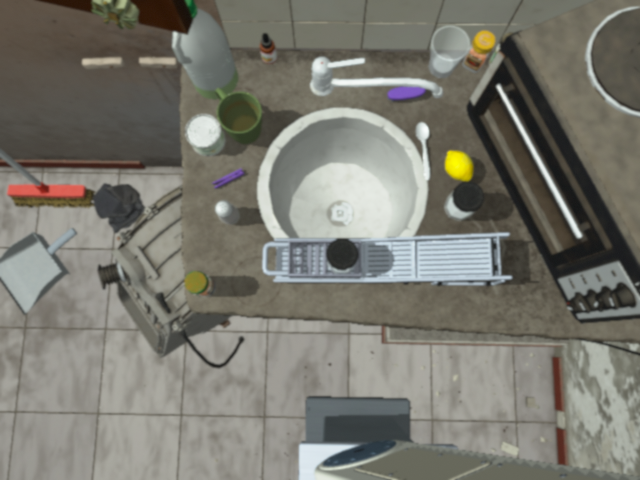

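The scene shows the rack at the drainer's near end (top px x≈265–405, y≈258) and uphill to the right. jar_out's lid is at about (467,195) in top. The mill is at (225,211) and the spice jar at (196,283). Next I zoom in.

```bash
cat >h.py <<'E'
from workcell import bot,hand,kinematics,get_obs,vision,hand_in
import cv2,numpy as np
def ray(d,uv,z):
    K,V=np.array(d["intrinsics"]),np.array(d["view"]);R,t=V[:3,:3],V[:3,3]
    c=-R.T@t;r=R.T@np.linalg.solve(K,[uv[0],uv[1],1.]);return c+r*(z-c[2])/r[2]
def proj(d,p):
    V=np.array(d["view"]);q=np.array(d["intrinsics"])@(V[:3,:3]@np.array(p)+V[:3,3]);return q[:2]/q[2]
E
python3 - <<'E'
from h import *
d=vision.read_camera("top");f=d["frame"]
c=f[170:310,240:540,::-1];cv2.imwrite("pics/c1.png",cv2.resize(c,None,fx=2.66,fy=2.66,interpolation=cv2.INTER_CUBIC))
s=vision.read_camera("scene");c=s["frame"][170:300,280:430,::-1];cv2.imwrite("pics/c2.png",cv2.resize(c,None,fx=4.5,fy=4.5,interpolation=cv2.INTER_CUBIC))
g=f.max(2)
m=(g<70).astype(np.uint8)
for (x0,y0,x1,y1) in [(440,175,490,215),(320,235,365,272)]:
    n,l,st,ce=cv2.connectedComponentsWithStats(m[y0:y1,x0:x1])
    for i in range(1,n):
        if st[i,4]>80: uv=ce[i]+[x0,y0];print(st[i],uv,ray(d,uv,.094),ray(d,uv,.11))
E
```

```text
[  13    0   37   40 1040] [472.23653846 196.40480769] [ 0.64305988 -0.18157074  0.094     ] [ 0.63873147 -0.17742659  0.11      ]
[  7   4  32  30 741] [342.12955466 253.5951417 ] [0.52258681 0.07826074 0.094     ] [0.5200055  0.07863684 0.11      ]
```

View pics/c1.png

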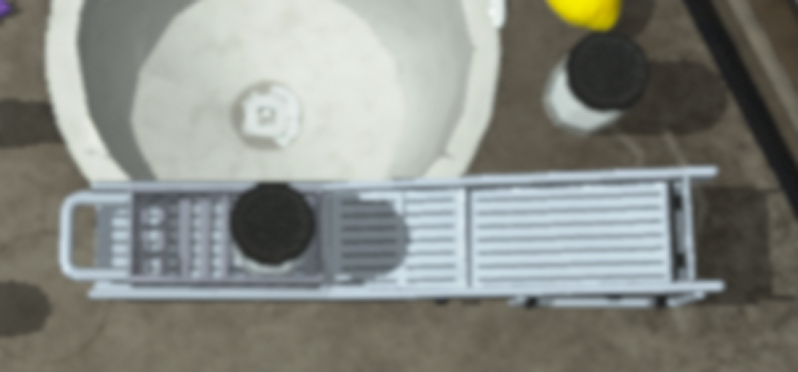

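View pics/c2.png

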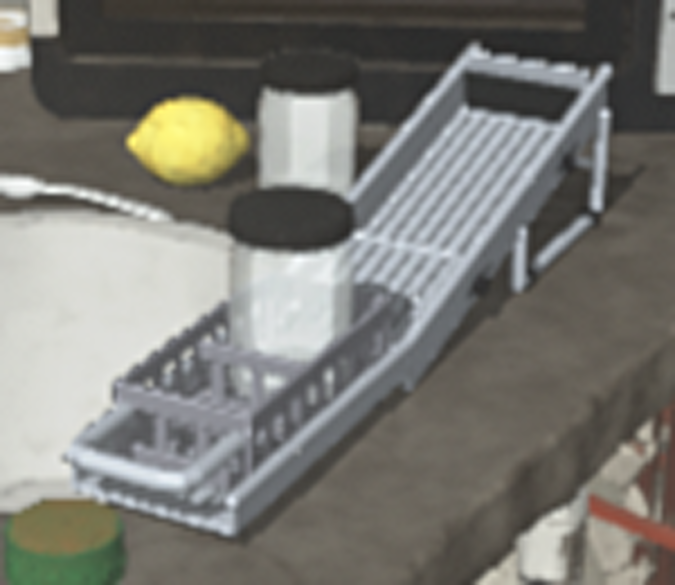

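c1 (scale 2.66) shows the board's left ends at crop (90,186) and (90,294), and its right ends at (715,172) and (722,287). The bail bar is at (66,237), the lip is a bright band at x≈465–472, and the buffer is at about x=680. The jar_in lid is at (273,223) and the jar_out lid at (608,70). c2 shows both jars upright and the rack on the apron.

```bash
python3 - <<'E'
from h import *
d=vision.read_camera("top")
P=lambda x,y,z:ray(d,(240+x/2.66,170+y/2.66),z)
for n,a in dict(endL=(90,186,.028),endR=(90,294,.028),upL=(715,172,.092),upR=(722,287,.092),bail=(66,237,.042),bailL=(66,200,.042),bailR=(66,275,.042),lid=(608,70,.094),lidin=(273,223,.112),tailwall=(132,236,.056),cross=(235,236,.048),front=(330,236,.056)).items():print(n,P(*a).round(4))
A=(P(90,186,.028)+P(90,294,.028))/2;B=(P(715,172,.092)+P(722,287,.092))/2
ex=(B-A);ex[2]=0;print(np.linalg.norm(ex));ex/=np.linalg.norm(ex);O=A+.282*ex;O[2]=0
print("O",O,"ex",ex,np.degrees(np.arctan2(ex[1],ex[0])))
ey=np.array([-ex[1],ex[0],0])
for n,(x,y,z) in dict(lip0=(460,230,.0365),lip1=(472,230,.0365),b0=(668,230,.075),b1=(680,230,.095),front=(330,236,.056),tail=(132,236,.056),bail=(66,237,.042),lidin=(273,223,.112)).items():
  q=P(x,y,z)-O;print(n,round(q@ex,4),round(q@ey,4))
# scene check of lid
s=vision.read_camera("scene");print([proj(s,p).round(1) for p in (P(608,70,.094),P(66,237,.042),P(273,223,.112))])
E
```

```text
endL [0.56   0.2206 0.028 ]
endR [0.4744 0.2177 0.028 ]
upL [ 0.5663 -0.252   0.092 ]
upR [ 0.4801 -0.2534  0.092 ]
bail [0.5169 0.2365 0.042 ]
bailL [0.546  0.2376 0.042 ]
bailR [0.4872 0.2354 0.042 ]
lid [ 0.6431 -0.1742  0.094 ]
lidin [0.5192 0.0777 0.112 ]
tailwall [0.5164 0.1843 0.056 ]
cross [0.5189 0.1053 0.048 ]
front [0.5189 0.0326 0.056 ]
0.47194837382513277
O [ 0.52078948 -0.06280444  0.        ] ex [ 0.01274244 -0.99991881  0.        ] -89.26989229885139
lip0 0.0071 0.0073
lip1 0.0164 0.0074
b0 0.1576 0.0019
b1 0.1606 -0.0013
front -0.0954 -0.0007
tail -0.2471 -0.0012
bail -0.2993 -0.0001
lidin -0.1405 0.0002
[array([348.6, 182.4]), array([307.9, 272.6]), array([345. , 214.2])]
```

```bash
cat >>h.py <<'E'
from scipy.spatial.transform import Rotation as Rn
def down(ydir):
    y=np.array([ydir[0],ydir[1],0.]);y/=np.linalg.norm(y);z=np.array([0,0,-1.]);
    return Rn.from_matrix(np.c_[np.cross(y,z),y,z]).as_quat()
def st(m=""):
    o=get_obs();print(m,"t%.1f"%o["time_s"],np.round(o["position"],4),"F",np.round(o["wrist_force"],1),"w %.4f g %.1f"%(o["gripper_width"],o["grip_force"]),flush=True);return o
E
python3 - <<'E'
from h import *
o=st();print(Rn.from_quat(o["orientation"]).as_matrix().round(2).tolist())
up=[.179,-.599,.4]
print(kinematics.solve_ik(up,o["orientation"]))
for p in ([.45,-.12,.4],[.643,-.174,.25],[.643,-.174,.062]):
  for s in(1,-1):print(p,s,np.round(kinematics.solve_ik(p,down([0,s])),2))
for s in (1,-1):print(np.round(kinematics.solve_ik([.518,.146,.08],down([s,0])),2))
E
```

```text
t0.3 [ 0.1792 -0.5986  0.248 ] F [ 0.5 -0.3  0. ] w 0.0853 g 0.0
[[0.96, 0.29, -0.0], [0.29, -0.96, 0.0], [0.0, -0.0, -1.0]]
[-1.28281629e+00  2.52382766e-01  1.44079087e+00  9.58197358e-06
  1.44888453e+00 -2.84164240e-03]
[0.45, -0.12, 0.4] 1 [-0.26 -0.02  1.75 -0.    1.41 -1.83]
[0.45, -0.12, 0.4] -1 [-0.26 -0.02  1.75 -0.    1.41  1.31]
[0.643, -0.174, 0.25] 1 [-0.27  0.42  1.54 -0.    1.19 -1.84]
[0.643, -0.174, 0.25] -1 [-0.27  0.42  1.54 -0.    1.19  1.3 ]
[0.643, -0.174, 0.062] 1 [-0.27  0.62  1.66 -0.    0.86 -1.84]
[0.643, -0.174, 0.062] -1 [-0.27  0.62  1.66 -0.    0.86  1.3 ]
[ 0.27  0.44  1.95 -0.    0.75  0.27]
[ 0.27  0.44  1.95 -0.    0.75 -2.87]
```

```bash
python3 - <<'E'
from h import *
q=down([0,-1])
bot.servo_line([.179,-.599,.4],velocity=.3)
bot.reach([.45,-.12,.4],q);st("swung")
bot.servo_line([.643,-.174,.2],velocity=.3)
bot.servo_line([.643,-.174,.12],velocity=.15);st()
d=vision.read_camera("scene");cv2.imwrite("pics/p1.png",cv2.resize(d["frame"][130:290,270:470,::-1],None,fx=3.5,fy=3.5))
E
```

```text
swung t2.9 [ 0.45   -0.1206  0.3999] F [-0.1 -0.6  0.2] w 0.0855 g 0.0
 t4.7 [ 0.6435 -0.1741  0.1212] F [ 0.3 -0.2  0. ] w 0.0855 g 0.0
```

View pics/p1.png

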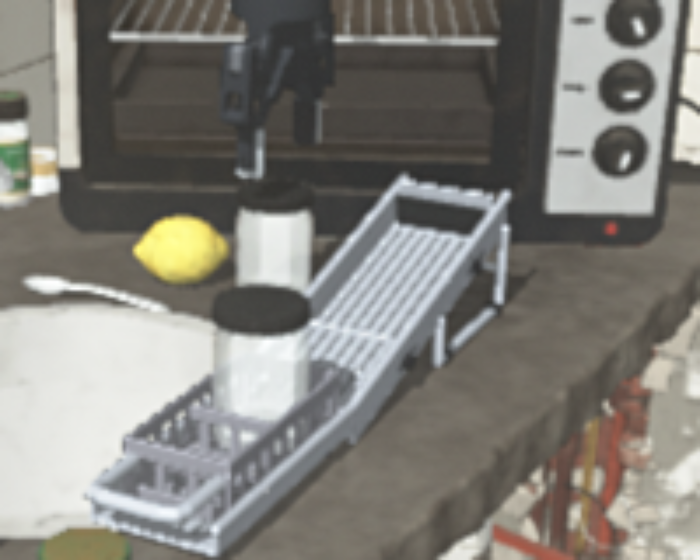

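The fingers straddle the jar's lid at (275,190), one tip at (250,175) and the other at (310,140). I'll descend and grip.

```bash
python3 - <<'E'
from h import *
bot.servo_line([.643,-.174,.09],velocity=.1);o=st()
if abs(o["wrist_force"]).max()<5:
    bot.servo_line([.643,-.174,.063],velocity=.1);st()
    hand.move_gripper(.05,30);st("grip")
    bot.servo_line([.643,-.174,.17],velocity=.15);st("lift")
E
```

```text
t5.2 [ 0.6428 -0.1739  0.0896] F [-0.5  0.5 -0. ] w 0.0854 g 0.0
 t5.6 [ 0.6426 -0.1739  0.0625] F [-0.4  1.2  0. ] w 0.0854 g 0.0
grip t6.0 [ 0.6435 -0.1741  0.0638] F [-1.5  1.3  4.3] w 0.0623 g 32.6
lift t6.8 [ 0.6423 -0.1738  0.169 ] F [-0.4 -0.  -1.4] w 0.0623 g 33.1
```

```bash
python3 - <<'E'
from h import *
q=down([1,0])
bot.servo_line([.643,-.174,.23],velocity=.25)
bot.reach([.518,.146,.23],q)
bot.servo_line([.518,.146,.132],velocity=.15);st()
d=vision.read_camera("top");cv2.imwrite("pics/p2.png",cv2.resize(d["frame"][200:310,250:400,::-1],None,fx=5,fy=5,interpolation=cv2.INTER_CUBIC))
d=vision.read_camera("scene");cv2.imwrite("pics/p3.png",cv2.resize(d["frame"][170:300,280:420,::-1],None,fx=4.5,fy=4.5,interpolation=cv2.INTER_CUBIC))
E
```

```text
t9.3 [0.5187 0.1459 0.1326] F [ 0.  -0.7 -0.4] w 0.0626 g 33.4
```

View pics/p3.png

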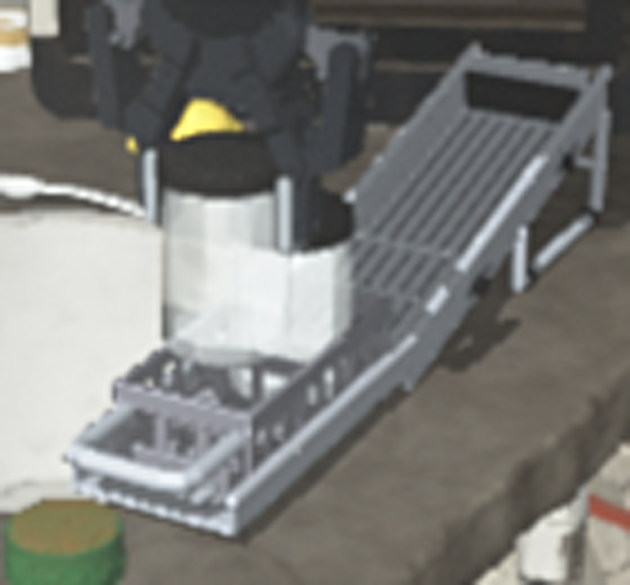

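View pics/p2.png

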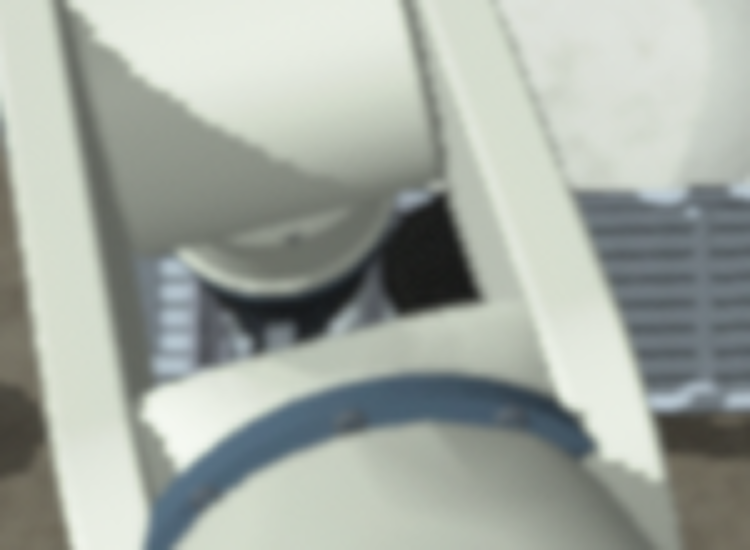

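In p3 the jar hangs upright above the empty cell, with its left edge at crop x≈162. The rack's tail wall corners are at (115,385) and (250,412). p2 is blocked by the arm. I'll cross-check in the scene view.

```bash
python3 - <<'E'
from h import *
d=vision.read_camera("scene")
P=lambda x,y,z:ray(d,(280+x/4.5,170+y/4.5),z).round(4)
print("tail corners",P(115,385,.056),P(250,412,.056))
print("bail corners",P(75,458,.042),P(235,480,.042))
# predicted jar silhouette at TCP
c=np.array([.518,.146,.10]);u=proj(d,c);Z=(np.array(d["view"])[:3,:3]@c+np.array(d["view"])[:3,3])[2]
print("jar axis crop x",(u[0]-280)*4.5,"half",.03*471/Z*4.5)
for z in (.07,):print("foot centre",((proj(d,[.518,.146,z])-[280,170])*4.5))
for p in ([.518+.037,.181+.0,.056],[.518-.037,.181,.056]):print("tail exp",(proj(d,p)-[280,170])*4.5)
E
```

```text
tail corners [0.5467 0.1983 0.056 ] [0.4794 0.1906 0.056 ]
bail corners [0.5385 0.2448 0.042 ] [0.4667 0.2264 0.042 ]
jar axis crop x 224.93657242402162 half 64.19507254643506
foot centre [225.02725369 328.86594181]
tail exp [119.90782045 366.61173329]
tail exp [257.18576052 402.69361246]
```

```bash
cat >>h.py <<'E'
def lower(x,y,z0,z1,lim=3.,step=.004,v=.04):
    b=np.array(get_obs()["wrist_force"])
    z=z0
    while z>z1+1e-4:
        z=max(z-step,z1);bot.servo_line([x,y,z],velocity=v);f=np.array(get_obs()["wrist_force"])-b
        if np.abs(f).max()>lim:return z,f
    return z,f
E
python3 - <<'E'
from h import *
z,f=lower(.518,.146,.13,.084);print(z,f);st()
E
```

```text
0.084 [ 0.41433144  1.28757278 -1.35576168]
 t12.5 [0.518  0.146  0.0839] F [ 0.4  1.3 -2.8] w 0.0623 g 33.4
```

```bash
python3 - <<'E'
from h import *
z,f=lower(.518,.146,.084,.080,lim=3,step=.001,v=.02);print(z,f)
hand.move_gripper(.085);st("open")
bot.servo_line([.518,.146,.25],velocity=.25)
bot.reach([.45,-.12,.4],down([1,0]));
for n in("scene","top"):
  d=vision.read_camera(n);f=d["frame"]
  x0,y0,x1,y1=(280,160,440,290) if n=="scene" else (250,190,520,310)
  k=4.4 if n=="scene" else 2.9
  globals()[n]=cv2.resize(f[y0:y1,x0:x1,::-1],None,fx=k,fy=k,interpolation=cv2.INTER_CUBIC)
a=cv2.resize(scene,(0,0),fx=.4,fy=.4)
cv2.imwrite("pics/p4.png",top);cv2.imwrite("pics/p5.png",scene);st()
E
```

```text
0.081 [-3.81960845  1.41249012 12.70398159]
open t13.6 [0.5179 0.1458 0.0808] F [0.2 0.2 0.6] w 0.0852 g 0.0
 t15.8 [ 0.4502 -0.1191  0.399 ] F [ 0.4 -0.1  0.1] w 0.0852 g 0.0
```

View pics/p4.png

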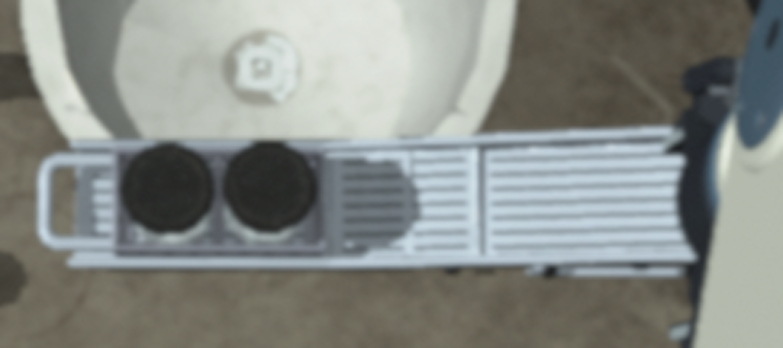

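p4 shows both jars standing in the rack, with lids at (168,188) and (270,188). The bail bar is at x≈45 and the bystanders are untouched. Now I'll close the fingers, go behind the bail and feel for contact.

```bash
cat >>h.py <<'E'
from scipy.optimize import brentq
O=np.array([.5195,-.0628,0]);a0=np.radians(-89.27);EX=np.array([np.cos(a0),np.sin(a0),0]);EZ=np.array([0,0,1.])
T=np.radians(13)
def tool(s):
    """contact point (bar's outer side) + orientation for rack tail edge at path length s (s=0 at ramp foot, drainer x=-.097)"""
    if s<0:
        xt=-.097+s
        g=lambda t:.15*np.sin(t)-(xt+.15*np.cos(t)+.097)*np.tan(T)
        th=brentq(g,0,T+.01) if g(0)<0 else 0.
        p=np.array([xt,.014])
    else: th=T;p=np.array([-.097+s*np.cos(T),.014+s*np.sin(T)])
    u=np.array([np.cos(th),np.sin(th)]);n=np.array([-u[1],u[0]])
    dz=np.interp(s,[-.02,.03],[-.009,-.020])
    c=p-(.048+.005)*u+(.028+dz+.017)*n   # TCP height so that tips stand dz off the bar axis
    ud=u[0]*EX+u[1]*EZ;nd=n[0]*EX+n[1]*EZ
    z=-nd;y=np.cross(EZ,EX)*-1;x=np.cross(y,z)
    return O+c[0]*EX+c[1]*EZ,Rn.from_matrix(np.c_[x,y,z]).as_quat(),ud
def go(s,back,v):
    p,q,u=tool(s);bot.servo_line(p-back*u,q,velocity=v);return float(-np.array(get_obs()["wrist_force"])@u)
E
python3 - <<'E'
from h import *
hand.move_gripper(0.)
for s in np.linspace(-.152,.11,6):
  p,q,u=tool(s);print(p.round(3),np.round(kinematics.solve_ik(p-.012*u,q),2))
s0=-.152
p,q,u=tool(s0);p=p-.025*u
print(p)
bot.reach([p[0],p[1],.25],q);bot.servo_line(p,velocity=.15);o=st()
b=-np.array(o["wrist_force"])@u
for k in np.arange(.024,-.008,-.001):
    f=go(s0,k,.03)-b
    if f>2:break
print("contact back",k,f);st()
E
```

```text
[0.516 0.239 0.05 ] [ 0.45  0.53  1.88 -0.    0.73 -2.7 ]
[0.516 0.189 0.046] [ 0.41  0.53  1.91 -0.11  0.74 -2.66]
[0.517 0.139 0.041] [ 0.37  0.53  1.93 -0.22  0.75 -2.62]
[0.518 0.088 0.033] [ 0.32  0.55  1.95 -0.32  0.74 -2.58]
[0.518 0.035 0.039] [ 0.23  0.52  1.98 -0.34  0.72 -2.66]
[ 0.519 -0.016  0.051] [ 0.13  0.49  2.   -0.35  0.71 -2.75]
[0.51533384 0.26417346 0.05      ]
 t20.1 [0.5159 0.2645 0.0508] F [-0.2  0.3 -0.5] w -0.0001 g 0.0
contact back 0.01199999999999999 2.546511168314421
 t23.3 [0.5156 0.2513 0.0501] F [-0.   2.9 -0.5] w -0.0000 g 1.2
```

```bash
python3 - <<'E'
from h import *
r=[]
for s in np.arange(-.144,.0601,.008):
    f=go(s,.0115,.07);r.append((round(s*1000),round(f,1)))
    if f>25:break
print(r);st()
d=vision.read_camera("scene");cv2.imwrite("pics/p6.png",cv2.resize(d["frame"][140:290,280:440,::-1],None,fx=4,fy=4,interpolation=cv2.INTER_CUBIC))
E
```

```text
[(-144, -0.4), (-136, -0.7), (-128, 0.8), (-120, -0.2), (-112, 0.8), (-104, 0.2), (-96, 0.4), (-88, -0.1), (-80, 0.5), (-72, -0.2), (-64, -0.5), (-56, 0.1), (-48, 0.2), (-40, 0.5), (-32, -0.2), (-24, 0.0), (-16, -0.5), (-8, 0.3), (0, 4.8), (8, 6.9), (16, 6.3), (24, 4.7), (32, 1.0), (40, 0.8), (48, 0.2), (56, 0.3)]
 t30.1 [0.5179 0.0476 0.0364] F [0.9 0.4 0.1] w 0.0001 g 0.0
```

View pics/p6.png

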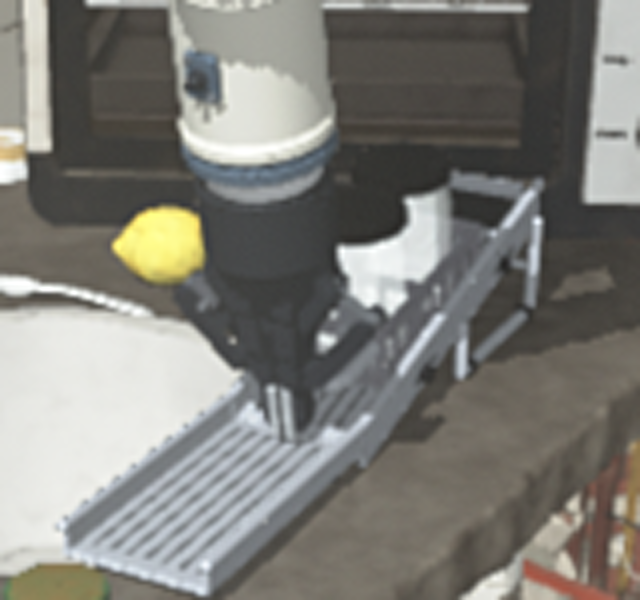

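p6 shows the rack on the ramp with both jars upright and the finger at (285,420) behind the bail. I'll continue slowly.

```bash
python3 - <<'E'
from h import *
r=[]
def run(a,b,st_,v,lim):
    for s in np.arange(a,b,st_):
        f=go(s,.0115,v);o=get_obs()["wrist_force"];r.append((round(s*1000,1),round(f,1),round(float(o[2]),1)))
        if f>lim:return s
    return None
e=run(.062,.0981,.004,.04,14)
if e is None:e=run(.099,.1141,.001,.015,9)
print(e,r);st()
E
```

```text
None [(np.float64(62.0), 0.9, -1.0), (np.float64(66.0), 1.5, -1.3), (np.float64(70.0), 0.7, -1.4), (np.float64(74.0), 0.4, -0.4), (np.float64(78.0), -0.7, 0.2), (np.float64(82.0), 0.9, -0.2), (np.float64(86.0), 2.0, -0.9), (np.float64(90.0), 0.8, -0.8), (np.float64(94.0), 1.3, -0.2), (np.float64(98.0), 1.3, -0.8), (np.float64(99.0), 1.6, -1.2), (np.float64(100.0), 3.0, -2.8), (np.float64(101.0), 2.8, -1.9), (np.float64(102.0), 2.8, -3.2), (np.float64(103.0), 2.8, -2.3), (np.float64(104.0), 2.8, -2.0), (np.float64(105.0), 2.5, -3.0), (np.float64(106.0), 3.3, -1.7), (np.float64(107.0), 1.6, -0.8), (np.float64(108.0), 3.0, -3.2), (np.float64(109.0), 2.9, -2.2), (np.float64(110.0), 2.6, -1.6), (np.float64(111.0), 3.3, -2.6), (np.float64(112.0), 4.8, -1.8), (np.float64(113.0), 6.9, -4.0), (np.float64(114.0), 8.2, -2.9)]
 t36.8 [ 0.519  -0.0077  0.0494] F [-0.5  7.7 -2.9] w -0.0002 g 4.4
```

Force has been rising steadily since s=112 mm, which fits buffer contact (about 1.5 mm squeeze). I'll back off and look.

```bash
python3 - <<'E'
from h import *
go(.114,.040,.1);st()
p=np.array(get_obs()["position"]);bot.servo_line(p+[0,.03,.22],velocity=.3)
bot.reach([.40,.25,.35],down([1,0]))
t=vision.read_camera("top");s=vision.read_camera("scene")
A=cv2.resize(t["frame"][215:300,330:520,::-1],(760,340),interpolation=cv2.INTER_CUBIC)
B=cv2.resize(s["frame"][165:245,320:440,::-1],(390,260),interpolation=cv2.INTER_CUBIC)
im=np.zeros((600,760,3),np.uint8);im[:340]=A;im[340:,:390]=B;cv2.imwrite("pics/p7.png",im);st()
E
```

```text
t37.2 [0.5184 0.0194 0.0431] F [-0.1 -0.5 -0.5] w -0.0002 g 0.0
 t41.0 [0.4    0.2499 0.3499] F [-0.3  0.4 -0.4] w 0.0003 g 0.0
```

View pics/p7.png

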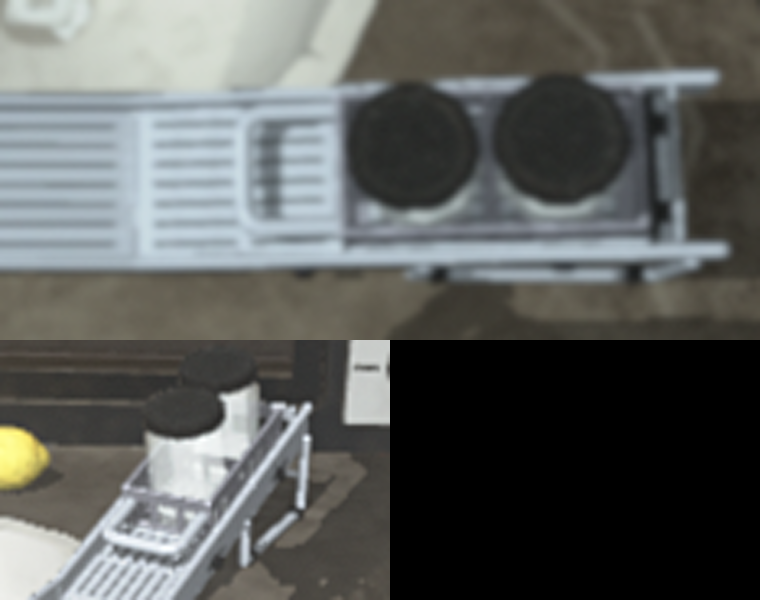

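p7 shows the rack at the upper end with both jars upright. The tail wall is at crop x≈343, the front at 650 and the bail at 250. I'll check that the tail has dropped by touching the bail bar gently from above.

```bash
python3 - <<'E'
from h import *
d=vision.read_camera("top")
S0=O+.0365*EZ;u=np.cos(T)*EX+np.sin(T)*EZ;n=-np.sin(T)*EX+np.cos(T)*EZ
V=np.array(d["view"]);c=-V[:3,:3].T@V[:3,3]
def sx(px,py,h):
    r=ray(d,(px,py),0)-c;t=(h-(c-S0)@n)/(r@n);return round(float((c+r*t-S0)@u),4)
print("tail home/up",sx(415.8,255,.032),sx(415.8,255,.042),"front",sx(492.5,255,.032))
print("lip",sx(412.9,255,-.002),sx(417.5,255,-.002),"bail home/up",sx(393,255,.018),sx(393,255,.029),"buffer",sx(493.5,255,.016))
# touch bail from above
p,q,uu=tool(.114);b=p-.0115*uu+.016*uu; b=b-((b-S0)@n)*n
print("bar slope x by robot",(b-S0)@u)
A=b+.15*n
bot.reach(A,q);bot.servo_line(b+(.042+.017)*n,velocity=.2)
f0=np.array(get_obs()["wrist_force"])
for h in np.arange(.040,.0179,-.001):
    bot.servo_line(b+(h+.017)*n,velocity=.04);f=(np.array(get_obs()["wrist_force"])-f0)@n
    if f>2.5:break
o=st();print("tip n",h,((np.array(o["position"])-S0)@n)-.017,f)
E
```

```text
tail home/up 0.0153 0.016 front 0.1632
lip 0.0069 0.0164 bail home/up -0.032 -0.0308 buffer 0.1661
bar slope x by robot -0.034075295006904774
 t49.3 [ 0.5191 -0.0206  0.0671] F [-2.1  2.4  5.7] w -0.0001 g 3.2
tip n 0.021999999999999985 0.022313346114189427 5.895330909618339
```

```bash
python3 - <<'E'
from h import *
p=np.array(get_obs()["position"]);n=-np.sin(T)*EX+np.cos(T)*EZ
bot.servo_line(p+.15*n,velocity=.25);bot.dwell(.5);st()
print(hand_in())
E
```

```text
t50.5 [0.5186 0.013  0.213 ] F [0.3 0.9 0.7] w 0.0000 g 0.0
the job is handed in; nothing more can be done
None
```

I put jar_out in the empty cell, pushed the rack up the ramp into its recess, let go of everything and handed in at about 51 s. A touch on the bail put it at its home height, both jars stood upright in the last picture, and I estimate the buffer was squeezed about 1.5 mm at most; the hand-in gave no verdict.

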